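# Open the tile case with the prying blade and stand the tiles up in it

## Robot

A 6-joint arm with a two-finger parallel gripper is mounted at the origin on the work surface. World frame = base frame: x ahead of the robot, y to its left, z up, the work surface at z = 0. Lengths are in mm, angles in rad, forces in N, time in s.
With the tool pointing down it reaches from about 350 to 875 mm from the base axis. Payload 4.2 kg.
Tool frame: the origin (TCP) lies midway between the tips of the shut fingers; the grasp point (between the pads) lies 19 mm behind it (arm.tcp_to_grasp is the distance from the TCP to the grasp point, in mm); z points along the fingers, y is the line along which they close (so a half turn about z gives the same grasp; the last joint's range is limited). The gripper opens to 85 mm and grips with 20 to 120 N. Pads are 22 mm wide; open, the fingers measure 114 mm over their backs; the gripper's body (76 mm by 85 mm) begins 54 mm behind the grasp point. The pads swing forward as they close: fully open they stand 13 mm farther back than shut.
Start: joints at [-0.864, 0.385, 0.008, 0, -1.194, -0.259], TCP at [270.626, -563.348, 231.312] pointing down, gripper open.
Joint ranges: [-3.14, 3.14], [-1.21, 2.06], [-1.07, 1.41], [-3.16, 2.05], [-2.99, -0.16], [-3.1, 3.1]. Speed limits (rad/s): [2.79, 2.79, 3.14, 3.14, 3.14, 3.14].

## Interface

Orientations are given as a unit quaternion [x, y, z, w].
In Python, from bench import arm, get_image gives the robot as it stands.
- The arm moves only by the tool drive_tool, never from a script. Its argument "deltas" is a list of rows, each a list of 2 entries, a list of its own where there are three numbers: the shift along the tool's x, y, z in cm, then the turn, a rotation vector about the tool's x, y, z in degrees. In form: [[[x, y, z], [ax, ay, az]], ...]. A call has 1 to 12 rows; each row shifts and turns the commanded pose from where the row before left it, along the tool's axes as they then stand; what a row does not reach is not made up. A row lasts 1/10 s, in which the tool goes at most 50 mm and 8.59 degrees, less where a joint would pass 70% of its speed; a pose out of reach is approached as far as the arm can. A call with a gripper value outside its range is refused whole. "claw" is the finger opening in cm, from 0 to 8.54, set as the call begins (left out, the last holds). The fingers move at their own pace and stop on an object; the grip force is fixed at half the most. Time passes only in rows, so rows that do not move let the fingers close. It gives the time, the measured TCP pose, the force, the opening and the grip force at its end, in the units of the state.
- arm.read_state(): the state, without advancing time (a new reading comes with each control period).
- get_image(name): name is "scene" or "top"; returns a dict with "img" (480x640x3 uint8, red, green, blue), "fx", "fy", "cx", "cy" (pixels), "D" ([k1, k2, p1, p2, k3] as OpenCV has them; the pictures are not rectified), "eye" and "orientation" of the camera in the world. Camera axes: x right, y down, z forward; pixel columns grow to the right and rows downward; lengths in mm; the calibration is good to about 2 mm. A picture is of the moment at which its call begins. There is no depth.
- arm.job_done(): hands the job in; it is judged then, once.
The state is a dict: "clock": time; "joints": joint angles; "joint_vel": joint speeds; "joint_efforts": joint torques, N m; "position": TCP position; "ee_rot": TCP orientation; "contact_force": force on the tool from outside, world axes, zero at the start; "wrist_torque": the same for the moment, N m; "gripper_width": finger opening in mm; "grasp_force": force on a finger pad.
Only numpy, scipy, OpenCV 4.12 (cv2) and the standard library are available. Lean on these libraries where they do the work, as an engineer would, in place of code of your own. Each camera call takes 0.05 s, during which the arm holds its last target. There are 200 camera calls.

## Task

Get the tile case ready for the lesson: slide its lock fully away from you to the end stop, then lever the lid up with the prying blade in the notch (do not lift the shut lid with the gripper itself) and swing it open past upright so that it stays, and lay the blade flat on its cork mat again. Stand every wooden tile that lies on the table on end (tall, on its short thin edge) inside the case, free-standing and not leaning, and leave the other things on the table where they are.

Things in the scene. Friction and masses are not known exactly. Their poses are not given: they have to be found in the camera images.
- case: fixed shallow wooden tile case, outside 170 (x) x 276 (y) x 40 mm high, walls and floor 8 mm thick, so 154 x 260 mm inside; origin under its middle, z up, its front (-x) faces roughly the robot. Middle of the front wall: a notch 110 mm wide and 12 mm high (28 to 40 mm above the table), open to the front, under the lid's front edge. On its +y side a 30 mm high ledge carries the lock
- notch (a point): middle of the notch on the case's front face, 34 mm above the table; a thin steel scuff plate marks the wall just below; axes as the case
- case_floor (a point): centre of the case's inner floor, 8 mm above the table; axes as the case
- lid (a joint): angle of the case's lid about its hinge on the far (+x) rim: 0 shut, 1.9 rad fully open against its stop (leaning back past upright). The lid is a plain plywood board 170 x 276 x 6 mm without handle, lying on the walls (40 to 46 mm above the table when shut), 0.15 kg; a stiff hinge lets it stay where it is left. A small steel ear on its +y side is caught by the lock
- lid_hinge (a point): middle of the lid's hinge line, 40 mm above the table on the case's far rim; the line runs along the case's y
- lid_edge (a point): middle of the lid's front edge (moves with the lid), 170 mm from the hinge
- lock (a joint): travel of the lock: 0 locked (its tab covers the lid's ear), 0.05 m at its open end stop; slides along the case's +x, away from the robot; resists with 1.5 N
- lock_grip (a point): centre of the lock's black knob (moves with it): 26 mm long in x, 14 mm wide in y, 24 mm high, 54 to 78 mm above the table; below it a dark steel tab
- blade: loose prying tool lying flat: wooden handle 110 x 26 x 20 mm with a steel blade 85 mm long, 32 mm wide, 3 mm thick in line with the handle's underside; origin under the middle of the handle, x towards the blade's tip, z up; 0.11 kg
- blade_tip (a point): middle of the blade's front edge, 140 mm from the tool's origin, 1.5 mm above its underside
- blade_grip (a point): middle of the handle's thickness, 25 mm from the tool's origin towards the blade: a good place to grip, closing along the tool's y
- mat: fixed cork mat 240 (x) x 130 (y) x 3 mm on which the tool lies at the start; origin under its middle
- tile1: loose plain light-wood tile like a giant blank domino, 100 x 60 x 22 mm, 90 g; origin in its middle, x along its 100 mm length, y along its 60 mm width, z through its 22 mm thickness; starts lying flat on the table; may be absent
- tile2: loose plain light-wood tile like a giant blank domino, 100 x 60 x 22 mm, 90 g; origin in its middle, x along its 100 mm length, y along its 60 mm width, z through its 22 mm thickness; starts lying flat on the table; may be absent
- tile3: loose plain light-wood tile like a giant blank domino, 100 x 60 x 22 mm, 90 g; origin in its middle, x along its 100 mm length, y along its 60 mm width, z through its 22 mm thickness; starts lying flat on the table; may be absent
- tile4: loose plain light-wood tile like a giant blank domino, 100 x 60 x 22 mm, 90 g; origin in its middle, x along its 100 mm length, y along its 60 mm width, z through its 22 mm thickness; starts lying flat on the table; may be absent
- prism1: loose bystander: light-wood triangular prism block 80 x 40 x 40 mm; origin under its middle
- prism2: loose bystander: light-wood triangular prism block 80 x 40 x 40 mm; origin under its middle
- drum: loose bystander: upright wooden cylinder block, diameter 44, 45 mm high; origin under its middle
- brick: loose bystander: wooden brick 90 x 45 x 30 mm; origin under its middle
Mind the look-alikes: they are no part of the job. Leave any pink look-alike of the tile2 alone.

How it is judged:
By the outcome, as a careful person would: the job done as asked, in the order asked, and still so for the second after the job is handed in, with the robot touching nothing.
Of tile1, tile2, tile3, tile4 only 2 to 3 are there at a start; the rules pass over those that are not, and their reading is None.
At some moment in a run one of blade may be knocked a few centimetres aside while the robot is not near it.
Once in a run the grip may slacken for a moment while it holds something.
It also fails if it takes over 210 s, if anything falls off the work surface, if the arm or the gripper's body presses on something with over 40 N, if the wrist force passes 120 N, or if a joint passes its speed limit or range.

## Working session

There is one attempt and no reset: what is moved stays moved. The work goes in short steps, Python scripts to look and compute and a tool call to move; the robot and the scene stay as the last step left them, time stands still between calls to the robot, and variables do not carry over. Pictures are saved under pics/ and viewed, at most 14 in all, crops included, and the job is handed in when it is done.

Besides the shell and the picture viewer there is one more tool, called after "Request:" in YAML: its name, and indented under it one key for each argument. drive_tool: Moves the arm, as the interface text tells. Its arguments: {"type":"object","properties":{"deltas":{"type":"array"},"claw":{"type":"number"}},"required":["deltas"]}

```bash
ls; mkdir -p pics; cat > h.py <<'E'
import numpy as np, cv2
from scipy.spatial.transform import Rotation as R
from bench import arm, get_image
def K(c): return np.array([[c['fx'],0,c['cx']],[0,c['fy'],c['cy']],[0,0,1.]])
def ray(c,px):
    p=cv2.undistortPoints(np.array(px,float).reshape(-1,1,2),K(c),np.array(c['D'],float)).reshape(-1,2)
    d=np.c_[p,np.ones(len(p))]@R.from_quat(c['orientation']).as_matrix().T
    return np.array(c['eye'],float),d
def onplane(c,px,z):
    e,d=ray(c,px); return e+d*((z-e[2])/d[:,2])[:,None]
def proj(c,P):
    Rm=R.from_quat(c['orientation']).as_matrix().T
    return cv2.projectPoints(np.array(P,float).reshape(-1,1,3),cv2.Rodrigues(Rm)[0],-Rm@np.array(c['eye'],float),K(c),np.array(c['D'],float))[0].reshape(-1,2)
def snap(n,f):
    c=get_image(n); cv2.imwrite('pics/'+f,c['img'][:,:,::-1]); return c
E
python3 - <<'E'
from h import *
for n in('scene','top'):
    c=snap(n,n+'0.png'); print({k:c[k] for k in c if k!='img'})
print(arm.read_state())
E
```

```text
pics
{'fx': 606.5811190925231, 'fy': 606.5811190925231, 'cx': 307.9260314600909, 'cy': 239.69279716323766, 'D': array([-0.00405701,  0.        ,  0.        ,  0.        ,  0.        ]), 'eye': array([1528.53301018,  402.73273135, 1226.24965108]), 'orientation': array([ 0.53441605,  0.76058464, -0.30680529, -0.20440402])}
{'fx': 472.0282261159437, 'fy': 472.0282261159437, 'cx': 320.3196484236319, 'cy': 251.65598910678645, 'D': array([-0.02652102,  0.        ,  0.        ,  0.        ,  0.        ]), 'eye': array([ 270.90064209,   -4.55746876, 1386.44627371]), 'orientation': array([ 0.71367933, -0.69474795,  0.05421819, -0.07104564])}
{'clock': 0.1, 'joints': array([-8.64438766e-01,  3.85499937e-01,  6.77286306e-03, -4.23038696e-04,
       -1.19401562e+00, -2.58590062e-01]), 'joint_vel': array([-0.00019148, -0.0014855 ,  0.00369298,  0.00308094, -0.00093037,
        0.00193521]), 'joint_efforts': array([-9.85450642e-04, -3.93319416e+01,  1.88930082e+01,  4.19799060e+00,
       -2.57783577e-03,  4.77702315e-06]), 'position': array([ 270.37924632, -562.91367573,  230.32457319]), 'ee_rot': array([-2.21941930e-01,  9.75059380e-01,  9.53312740e-04, -2.77365483e-04]), 'contact_force': array([-0.50901873, -0.46105306, -0.38961685]), 'wrist_torque': array([-0.01929454, -0.01978771, -0.03223324]), 'grasp_force': 0.0, 'gripper_width': 85.56687847941481}
```

View pics/scene0.png

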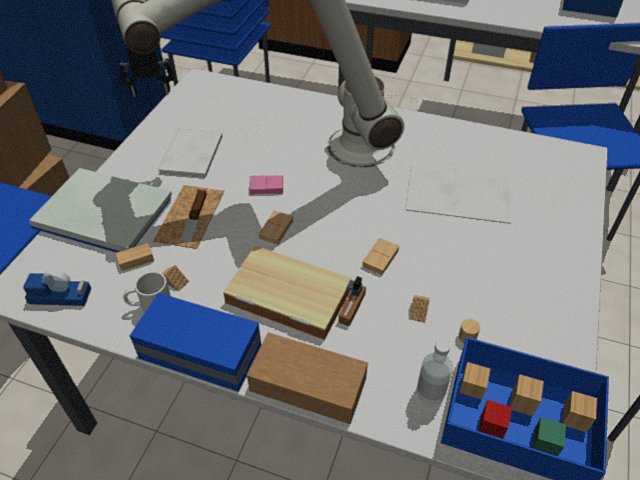

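View pics/top0.png

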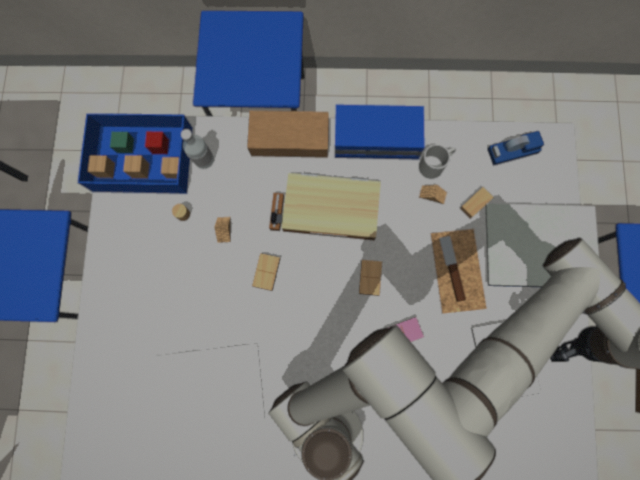

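The pictures show the shut case at top (332,205) with its lock at (277,211), and the blade on its mat at (453,268). There are two tiles at (266,271) and (371,278). The pink look-alike is at (410,330), the prisms are at (433,193) and (223,229), the brick is at (478,202) and the drum is at (181,212).

```bash
python3 - <<'E'
import cv2
a=cv2.imread('pics/top0.png')[165:325,235:500]; cv2.imwrite('pics/topc.png',cv2.resize(a,None,fx=3,fy=3,interpolation=cv2.INTER_CUBIC))
a=cv2.imread('pics/scene0.png')[170:340,150:410]; cv2.imwrite('pics/scenec.png',cv2.resize(a,None,fx=3,fy=3,interpolation=cv2.INTER_CUBIC))
E
```

```text
(no output)
```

View pics/topc.png

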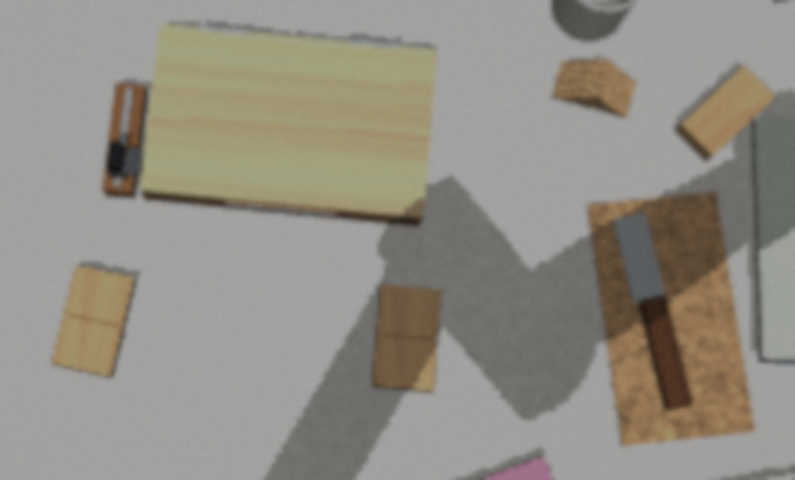

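View pics/scenec.png

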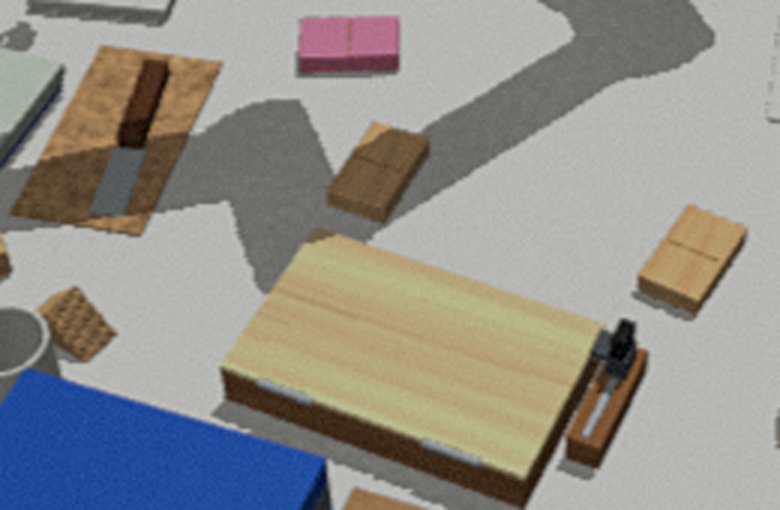

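Top crop: the lid corners are (160,24), (437,45), (142,193), (421,212) and the knob top is near (117,157). The tile and blade outlines are clear.

```bash
python3 - <<'E'
from h import *
np.set_printoptions(precision=1,suppress=True)
c=get_image('top'); s=get_image('scene')
T=lambda L:(np.array(L,float)+.5)/3-.5+[235,165]
S=lambda L:(np.array(L,float)+.5)/3-.5+[150,170]
def show(n,L,z,cam=c,f=T):
    p=onplane(cam,f(L),z)[:,:2]; print(n,p.tolist() if 0 else p.ravel(),'mean',p.mean(0))
    (m,wh,a)=cv2.minAreaRect(p.astype(np.float32)); print('   rect',np.array(m),np.array(wh),a)
show('lid',[(160,24),(437,45),(421,212),(142,193)],46)
show('lidS',[(222,369),(525,474),(603,323),(320,232)],46,s,S)
show('A',[(80,264),(137,272),(112,377),(52,362)],22)
show('A_S',[(638,261),(692,205),(746,229),(697,293)],22,s,S)
show('B',[(379,284),(441,290),(433,391),(373,386)],22)
show('B_S',[(328,196),(375,124),(428,143),(384,205)],22,s,S)
show('hand',[(639,303),(663,296),(691,403),(667,409)],23)
show('handS',[(119,139),(147,58),(169,62),(145,140)],23,s,S)
show('tip',[(616,220),(642,212),(664,296),(640,304)],6)
show('tipS',[(90,211),(126,215),(145,152),(115,148)],6,s,S)
show('mat',[(587,204),(716,192),(753,430),(622,444)],3)
show('knob',[(107,143),(128,145),(125,172),(106,172)],78)
show('ledge',[(117,82),(146,85),(132,195),(103,193)],30)
for n in['lid']:pass
# triangulate knob top
e1,d1=ray(c,T([(117,157)]));e2,d2=ray(s,S([(627,325)]))
A=np.c_[d1[0],-d2[0]];t=np.linalg.lstsq(A,e2-e1,rcond=None)[0];print(e1+d1[0]*t[0],e2+d2[0]*t[1])
E
```

```text
lid [ 747.6  134.2  731.8 -140.6  562.8 -126.1  575.1  144.7] mean [654.3   3.1]
   rect [653.4   2.1] [275.7 172.8] 86.69527435302734
lidS [ 731.1 -134.4  746.5  135.6  579.7  147.1  563.1 -119.4] mean [655.1   7.2]
   rect [655.4   6.3] [271.6 168.6] 86.42813873291016
A [507.7 205.2 501.2 148.8 397.6 168.6 410.6 227.6] mean [454.3 187.6]
   rect [455.  188.4] [ 60.4 105.5] 79.20787811279297
A_S [482.3 149.7 400.9 176.4 413.5 230.  501.1 208.7] mean [449.4 191.2]
   rect [450.  189.3] [61.8 90.1] 76.37589263916016
B [ 495.3  -88.   490.9 -148.3  392.4 -141.3  395.6  -83.6] mean [ 443.5 -115.3]
   rect [ 443.4 -114.6] [60.5 99.7] 85.89935302734375
B_S [ 499.8 -141.   397.7 -136.4  405.1  -79.4  493.4  -88.2] mean [ 449.  -111.2]
   rect [ 450.1 -110.1] [ 57.3 102.2] 87.39830017089844
hand [ 482.8 -340.   490.2 -363.4  387.2 -388.   380.8 -364.9] mean [ 435.2 -364.1]
   rect [ 435.5 -364.1] [106.6  24.5] 13.739399909973145
handS [ 497.4 -357.6  386.  -385.3  384.2 -361.9  490.5 -333.6] mean [ 439.5 -359.6]
   rect [ 438.7 -359.3] [114.8  25. ] 13.964974403381348
tip [ 568.1 -323.   576.9 -348.9  493.  -368.8  484.4 -345.1] mean [ 530.6 -346.4]
   rect [ 530.7 -347. ] [88.4 27.3] 14.840866088867188
tipS [ 576.7 -348.9  570.1 -315.   490.5 -336.4  495.1 -366.2] mean [ 533.1 -341.6]
   rect [ 532.6 -340.6] [84.  34.6] 11.928297996520996
mat [ 584.3 -295.1  599.8 -423.7  364.3 -452.9  347.5 -326.1] mean [ 474.  -374.5]
   rect [ 474.3 -374.8] [238.8 129.5] 7.455725193023682
knob [616.  176.7 614.5 156.5 587.9 158.2 587.5 176.3] mean [601.5 167. ]
   rect [601.9 166.4] [28.5 20.2] 0.8268874883651733
ledge [691.7 176.4 689.2 147.2 576.5 156.2 577.8 184.9] mean [633.8 166.2]
   rect [633.7 166.1] [ 29.3 114.2] 85.72735595703125
[602.7 166.6  77.2] [600.7 173.   77.6]
```

```bash
cat >> h.py <<'E'
def plan(pos=None,Rt=None,first='turn'):
    """deltas from the present pose: turn (deg, tool rotvec), then shift (cm, in turned tool axes; or before turn)"""
    s=arm.read_state(); p=np.array(s['position']); Rc=R.from_quat(s['ee_rot'])
    Rt=Rc if Rt is None else Rt; pos=p if pos is None else np.array(pos,float)
    rv=(Rc.inv()*Rt).as_rotvec(degrees=True)
    sh=(Rt if first=='turn' else Rc).inv().apply(pos-p)/10
    print('p',p.round(1),'turn',rv.round(2),'n>=%d'%np.ceil(np.linalg.norm(rv)/8.5),'shift cm',sh.round(2),'n>=%d'%np.ceil(np.linalg.norm(sh)/4.8), 'F',np.round(s['contact_force'],1),'w',round(s['gripper_width'],1),'g',round(s['grasp_force'],1),'t',s['clock'],'j',np.round(s['joints'],2))
def down(yaw,tilt=0): # tool z down, tool x at world yaw (deg); tilt about tool y
    return R.from_euler('z',yaw,degrees=True)*R.from_euler('x',180,degrees=True)*R.from_euler('y',tilt,degrees=True)
E
python3 -c "
from h import *
plan([550,172,110],down(176.6))"
```

```text
p [ 270.5 -563.1  230.7] turn [ 7.000e-02 -2.000e-02  2.905e+01] n>=4 shift cm [-23.54  75.04  12.07] n>=17 F [-0.  -0.1  0.3] w 85.2 g 0.0 t 0.2 j [-0.86  0.39  0.01 -0.   -1.19 -0.26]
```

Request:
drive_tool:
  deltas:
    - [[0, 0, 0], [0, 0, 7.25]]
    - [[0, 0, 0], [0, 0, 7.25]]
    - [[0, 0, 0], [0, 0, 7.25]]
    - [[0, 0, 0], [0, 0, 7.25]]
    - [[-1.2, 3.75, 0.3], [0, 0, 0]]
    - [[-1.2, 3.75, 0.3], [0, 0, 0]]
    - [[-1.2, 3.75, 0.3], [0, 0, 0]]
    - [[-1.2, 3.75, 0.3], [0, 0, 0]]
    - [[-1.2, 3.75, 0.3], [0, 0, 0]]
    - [[-1.2, 3.75, 0.3], [0, 0, 0]]
    - [[-1.2, 3.75, 0.3], [0, 0, 0]]
    - [[-1.2, 3.75, 0.3], [0, 0, 0]]
  claw: 0

```text
clock: 1.4
position: [384.2, -267.9, 207.2]
ee_rot: [0.029, 1.0, 0.0, 0.0]
contact_force: [0.1, 0.3, 1.3]
gripper_width: -0.0
grasp_force: 0.0
```

Request:
drive_tool:
  deltas:
    - [[-1.2, 3.75, 0.3], [0, 0, 0]]
    - [[-1.2, 3.75, 0.3], [0, 0, 0]]
    - [[-1.2, 3.75, 0.3], [0, 0, 0]]
    - [[-1.2, 3.75, 0.3], [0, 0, 0]]
    - [[-1.2, 3.75, 0.3], [0, 0, 0]]
    - [[-1.2, 3.75, 0.3], [0, 0, 0]]
    - [[-1.2, 3.75, 0.3], [0, 0, 0]]
    - [[-1.2, 3.75, 0.3], [0, 0, 0]]
    - [[-1.2, 3.75, 0.3], [0, 0, 0]]
    - [[-1.2, 3.75, 0.3], [0, 0, 0]]
    - [[-1.2, 3.75, 0.3], [0, 0, 0]]
    - [[0, 0, 0], [0, 0, 0]]

```text
clock: 2.6
position: [541.2, 138.3, 173.4]
ee_rot: [0.027, 1.0, 0.0, 0.0]
contact_force: [0.1, 0.1, -0.5]
gripper_width: -0.0
grasp_force: 0.0
```

```bash
python3 -c "
from h import *
plan([562,171.5,62],down(176.6))"
```

```text
p [541.2 138.3 173.4] turn [0.01 0.03 0.29] n>=1 shift cm [-1.88  3.44 11.14] n>=3 F [ 0.1  0.1 -0.5] w -0.0 g 0.0 t 2.6 j [ 0.54  0.32 -0.24  0.   -1.01 -2.17]
```

Request:
drive_tool:
  deltas:
    - [[-0.6, 1.15, 3.0], [0, 0, 0]]
    - [[-0.6, 1.15, 3.0], [0, 0, 0]]
    - [[-0.6, 1.1, 3.0], [0, 0, 0]]
    - [[0, 0, 2.2], [0, 0, 0]]
    - [[0, 0, 0], [0, 0, 0]]
    - [[-1, 0, 0], [0, 0, 0]]
    - [[-1, 0, 0], [0, 0, 0]]
    - [[-1, 0, 0], [0, 0, 0]]

```text
clock: 3.4
position: [591.2, 165.8, 64.1]
ee_rot: [0.029, 1.0, 0.001, 0.001]
contact_force: [-2.1, -0.4, 1.1]
gripper_width: 0.2
grasp_force: 0.8
```

Request:
drive_tool:
  deltas:
    - [[-1, 0, 0], [0, 0, 0]]
    - [[-1, 0, 0], [0, 0, 0]]
    - [[-0.5, 0, 0], [0, 0, 0]]
    - [[-0.5, 0, 0], [0, 0, 0]]

```text
clock: 3.8
position: [620.0, 163.9, 62.3]
ee_rot: [0.029, 1.0, -0.0, -0.0]
contact_force: [-2.1, 0.1, 1.3]
gripper_width: 0.1
grasp_force: 0.8
```

Request:
drive_tool:
  deltas:
    - [[-0.4, 0, 0], [0, 0, 0]]
    - [[-0.4, 0, 0], [0, 0, 0]]
    - [[-0.2, 0, 0], [0, 0, 0]]

```text
clock: 4.1
position: [629.7, 163.3, 62.1]
ee_rot: [0.029, 1.0, -0.0, -0.0]
contact_force: [-1.9, -0.7, 1.0]
gripper_width: 0.1
grasp_force: 0.8
```

Request:
drive_tool:
  deltas:
    - [[-0.2, 0, 0], [0, 0, 0]]
    - [[-0.2, 0, 0], [0, 0, 0]]
    - [[0, 0, 0], [0, 0, 0]]

```text
clock: 4.4
position: [631.0, 163.1, 62.1]
ee_rot: [0.029, 1.0, -0.001, -0.003]
contact_force: [-8.7, 1.3, 3.9]
gripper_width: -0.1
grasp_force: 4.1
```

Request:
drive_tool:
  deltas:
    - [[-0.2, 0, 0], [0, 0, 0]]
    - [[-0.1, 0, 0], [0, 0, 0]]
    - [[0, 0, 0], [0, 0, 0]]

```text
clock: 4.7
position: [631.2, 163.1, 62.2]
ee_rot: [0.029, 1.0, -0.001, -0.006]
contact_force: [-14.7, 3.4, 9.5]
gripper_width: 0.1
grasp_force: 7.8
```

Request:
drive_tool:
  deltas:
    - [[1, 0, 0], [0, 0, 0]]
    - [[1.5, 0, -3], [0, 0, 0]]
    - [[2, 0, -4.5], [0, 0, 0]]
    - [[2, -3, -3], [0, 0, 0]]
    - [[1.2, -4.5, 0], [0, 0, 0]]
    - [[1.2, -4.5, 0], [0, 0, 0]]
    - [[1.2, -4.5, 0], [0, 0, 0]]
    - [[1.2, -4.5, 0], [0, 0, 0]]
    - [[1.2, -4.5, 0], [0, 0, 0]]
    - [[1.2, -4.5, 0], [0, 0, 0]]

```text
clock: 5.7
position: [482.4, -130.0, 167.9]
ee_rot: [0.029, 1.0, -0.0, 0.002]
contact_force: [1.6, -0.3, 0.1]
gripper_width: 0.1
grasp_force: 0.0
```

```bash
cat >> h.py <<'E'
def crop(c,f,x0,y0,x1,y1,k=3):
    cv2.imwrite('pics/'+f,cv2.resize(c['img'][y0:y1,x0:x1,::-1],None,fx=k,fy=k,interpolation=cv2.INTER_CUBIC))
def uc(L,x0,y0,k=3): return (np.array(L,float)+.5)/k-.5+[x0,y0]
E
python3 -c "
from h import *
c=get_image('top'); s=get_image('scene')
a=c['img'][170:320,235:500];b=s['img'][170:350,150:415]
m=np.vstack([a,b[:,:265]])
cv2.imwrite('pics/m1.png',cv2.resize(m[:,:,::-1],None,fx=1.8,fy=1.8,interpolation=cv2.INTER_CUBIC))
plan([461.5,-356,120],down(193.9))"
```

```text
p [ 480.9 -132.2  167.6] turn [ -0.03   0.09 -17.58] n>=3 shift cm [  7.26 -21.26   4.76] n>=5 F [ 0.5  0.3 -0.3] w 0.2 g 0.0 t 5.8 j [ 0.06  0.23 -0.39  0.   -0.95 -1.69]
```

View pics/m1.png

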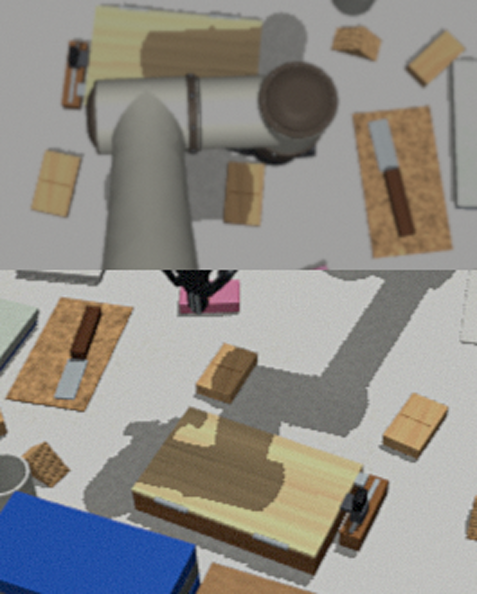

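The lock is at its end, and the blade is still where it was, with its tip near scene (188,241). Next I grip the blade.

Request:
drive_tool:
  deltas:
    - [[0, 0, 0], [0, 0, -5.85]]
    - [[0, 0, 0], [0, 0, -5.85]]
    - [[0, 0, 0], [0, 0, -5.85]]
    - [[1.2, -3.5, 0.5], [0, 0, 0]]
    - [[1.2, -3.5, 0.5], [0, 0, 0]]
    - [[1.2, -3.5, 0.5], [0, 0, 0]]
    - [[1.2, -3.5, 1], [0, 0, 0]]
    - [[1.2, -3.5, 1], [0, 0, 0]]
    - [[1.2, -3.5, 1], [0, 0, 0]]
    - [[0, 0, 0], [0, 0, 0]]
    - [[0, 0, 0], [0, 0, 0]]
  claw: 6

```text
clock: 6.9
position: [464.4, -350.2, 121.8]
ee_rot: [-0.123, 0.992, -0.0, 0.0]
contact_force: [0.3, -1.0, -0.5]
gripper_width: 60.4
grasp_force: 0.0
```

```bash
python3 -c "
from h import *
plan([461.5,-356,3],down(193.9))"
```

```text
p [ 464.4 -350.2  121.8] turn [-0.02  0.02  0.24] n>=1 shift cm [ 0.42 -0.49 11.88] n>=3 F [ 0.3 -1.  -0.5] w 60.4 g 0.0 t 6.9 j [-0.37  0.41 -0.25  0.   -0.91 -0.96]
```

Request:
drive_tool:
  deltas:
    - [[0.4, -0.5, 3], [0, 0, 0]]
    - [[0, 0, 3], [0, 0, 0]]
    - [[0, 0, 3], [0, 0, 0]]
    - [[0, 0, 2], [0, 0, 0]]
    - [[0, 0, 0.6], [0, 0, 0]]
    - [[0, 0, 0], [0, 0, 0]]

```text
clock: 7.5
position: [462.0, -354.6, 6.3]
ee_rot: [-0.125, 0.992, -0.0, -0.0]
contact_force: [0.3, 0.6, -0.0]
gripper_width: 60.1
grasp_force: 0.0
```

Request:
drive_tool:
  deltas:
    - [[0, 0, 0], [0, 0, 0]]
    - [[0, 0, 0], [0, 0, 0]]
    - [[0, 0, 0], [0, 0, 0]]
    - [[0, 0, 0], [0, 0, 0]]
    - [[0, 0, 0], [0, 0, 0]]
    - [[0, 0, 0], [0, 0, 0]]
  claw: 1

```text
clock: 8.1
position: [462.9, -356.1, 8.3]
ee_rot: [-0.124, 0.992, -0.001, 0.002]
contact_force: [0.2, 2.2, 5.7]
gripper_width: 24.4
grasp_force: 61.6
```

Request:
drive_tool:
  deltas:
    - [[0, 0, -1], [0, 0, 0]]
    - [[0, 0, -2], [0, 0, 0]]
    - [[0, 0, -3], [0, 0, 0]]
    - [[0, 0, -3], [0, 0, 0]]
    - [[0, 0, -3], [0, 0, 0]]
    - [[0, 0, 0], [0, 0, 5.75]]
    - [[0, 0, 0], [0, 0, 5.75]]
    - [[0, 0, 0], [0, 0, 5.75]]
    - [[0, 0, 0], [0, 0, 0]]

```text
clock: 9.0
position: [461.0, -355.4, 126.7]
ee_rot: [0.027, 1.0, 0.0, 0.0]
contact_force: [0.5, 0.5, -0.4]
gripper_width: 24.3
grasp_force: 64.7
```

```bash
python3 -c "
from h import *
plan([425,18,100],down(176.6))"
```

```text
p [ 461.  -355.4  126.7] turn [0.01 0.01 0.35] n>=1 shift cm [ 5.81 37.06  2.67] n>=8 F [ 0.5  0.5 -0.4] w 24.3 g 64.7 t 9.0 j [-0.38  0.41 -0.24 -0.   -0.92 -1.25]
```

Request:
drive_tool:
  deltas:
    - [[0.6, 3.7, 0.1], [0, 0, 0.35]]
    - [[0.6, 3.7, 0.1], [0, 0, 0]]
    - [[0.6, 3.7, 0.1], [0, 0, 0]]
    - [[0.6, 3.7, 0.1], [0, 0, 0]]
    - [[0.6, 3.7, 0.1], [0, 0, 0]]
    - [[0.6, 3.7, 0.1], [0, 0, 0]]
    - [[0.6, 3.7, 0.1], [0, 0, 0]]
    - [[0.6, 3.7, 0.1], [0, 0, 0]]
    - [[0.6, 3.7, 0.1], [0, 0, 0]]
    - [[0.4, 3.7, 0.1], [0, 0, 0]]
    - [[0, 0, 0], [0, 0, 0]]

```text
clock: 10.1
position: [425.4, 20.3, 116.9]
ee_rot: [0.026, 1.0, 0.0, 0.001]
contact_force: [-0.4, -0.7, -1.2]
gripper_width: 24.4
grasp_force: 64.8
```

```bash
python3 -c "
from h import *
plan([425,18,60],down(176.6))
c=get_image('top'); s=get_image('scene')
a=c['img'][170:320,235:500];b=s['img'][140:350,150:415]
m=np.vstack([a,b])
cv2.imwrite('pics/m2.png',cv2.resize(m[:,:,::-1],None,fx=1.66,fy=1.66,interpolation=cv2.INTER_CUBIC))"
```

```text
p [425.4  20.3 116.9] turn [0.05 0.09 0.46] n>=1 shift cm [ 0.03 -0.23  5.69] n>=2 F [-0.4 -0.7 -1.2] w 24.4 g 64.8 t 10.1 j [ 0.43  0.18 -0.62 -0.   -0.77 -2.05]
```

View pics/m2.png

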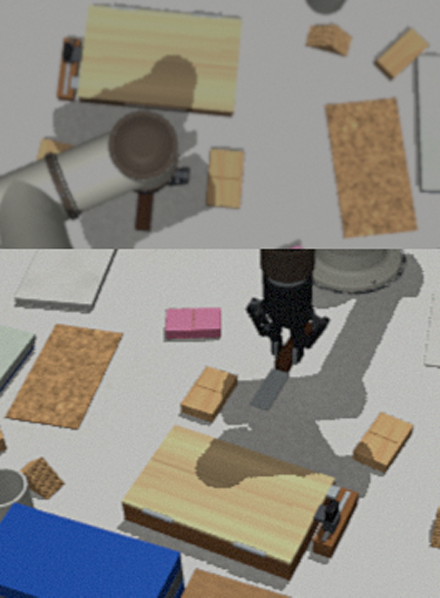

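```bash
python3 -c "
from h import *
s=get_image('scene')
p=(np.array([[264,409.]])+.5)/1.66-.5+[150,140-150]
for z in (105,113,121): print(z,onplane(s,p,z))
ex=np.array([.9982,-.0593]);print('expected',np.array([425.4,20.3])+115*ex)"
```

```text
105 [[532.52256953  18.46305971 105.        ]]
113 [[539.62900075  21.20478397 113.        ]]
121 [[546.73543197  23.94650823 121.        ]]
expected [540.193   13.4805]
```

Request:
drive_tool:
  deltas:
    - [[0, -0.2, 3], [0, 0, 0.4]]
    - [[0, 0, 3], [0, 0, 0]]
    - [[0, 0, 1.7], [0, 0, 0]]
    - [[0, 0, 0.2], [0, 0, 0]]
    - [[0, 0, 0], [0, 0, 0]]

```text
clock: 10.75
position: [425.2, 14.3, 37.3]
ee_rot: [0.034, 0.999, -0.0, -0.0]
contact_force: [-0.5, 0.2, -0.9]
gripper_width: 24.8
grasp_force: 64.7
```

Request:
drive_tool:
  deltas:
    - [[-0.8, 0, 0], [0, 0, 0]]
    - [[-0.8, 0, 0], [0, 0, 0]]
    - [[-0.8, 0, 0], [0, 0, 0]]
    - [[-0.4, 0, 0], [0, 0, 0]]
    - [[-0.4, 0, 0], [0, 0, 0]]
    - [[0, 0, 0], [0, 0, 0]]

```text
clock: 11.35
position: [457.6, 13.2, 37.4]
ee_rot: [0.033, 0.999, 0.0, 0.0]
contact_force: [0.1, 0.1, -1.7]
gripper_width: 24.5
grasp_force: 64.7
```

Request:
drive_tool:
  deltas:
    - [[-0.5, 0, 0], [0, 0, 0]]
    - [[-0.5, 0, 0], [0, 0, 0]]
    - [[-0.5, 0, 0], [0, 0, 0]]
    - [[0, 0, 0], [0, 0, 0]]

```text
clock: 11.75
position: [473.0, 12.3, 37.4]
ee_rot: [0.033, 0.999, 0.0, 0.0]
contact_force: [-0.2, 0.2, -1.8]
gripper_width: 24.6
grasp_force: 64.7
```

Request:
drive_tool:
  deltas:
    - [[-0.5, 0, 0], [0, 0, 0]]
    - [[-0.5, 0, 0], [0, 0, 0]]
    - [[0, 0, 0], [0, 0, 0]]
    - [[0, 0, -0.3], [0, 0, 0]]
    - [[0, 0, -0.3], [0, 0, 0]]
    - [[0, 0, -0.3], [0, 0, 0]]
    - [[0, 0, 0], [0, 0, 0]]

```text
clock: 12.45
position: [481.7, 11.4, 46.6]
ee_rot: [0.033, 0.999, 0.0, -0.0]
contact_force: [-0.0, 0.5, -2.8]
gripper_width: 24.4
grasp_force: 64.5
```

Request:
drive_tool:
  deltas:
    - [[0, 0, -0.4], [0, 0, 0]]
    - [[0, 0, -0.5], [0, 0, 0]]
    - [[0, 0, -0.5], [0, 0, 0]]
    - [[0, 0, -0.5], [0, 0, 0]]
    - [[0, 0, 0], [0, 0, 0]]

```text
clock: 12.95
position: [482.1, 11.5, 66.1]
ee_rot: [0.033, 0.999, 0.0, 0.0]
contact_force: [0.7, -0.4, -2.1]
gripper_width: 24.3
grasp_force: 64.6
```

```bash
python3 -c "
from h import *
s=get_image('scene')
crop(s,'m3.png',200,150,400,340,3)"
```

```text
(no output)
```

View pics/m3.png

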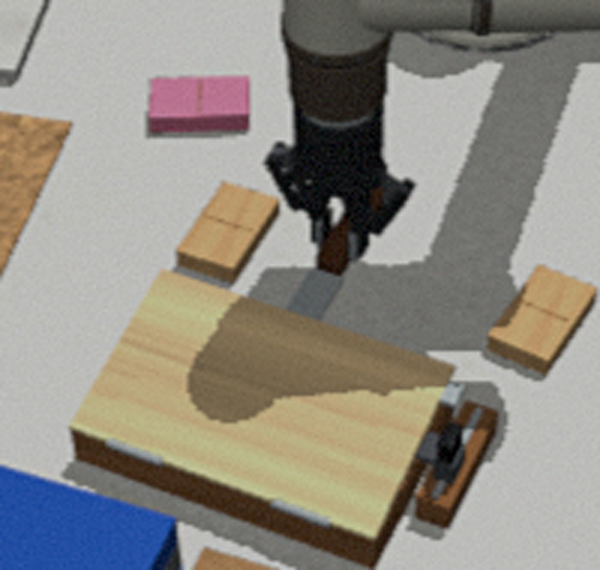

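The scene crop shows the lid's front edge, (165,272) to (455,368), raised about 6 px above its shut position, with the blade under it at (320,290). I'll carry on along the lid's arc.

Request:
drive_tool:
  deltas:
    - [[-0.4, 0, -1.15], [0, 0, 0]]
    - [[-0.4, 0, -1.15], [0, 0, 0]]
    - [[-0.5, 0, -1.1], [0, 0, 0]]
    - [[-0.5, 0, -1.1], [0, 0, 0]]
    - [[-0.7, 0, -1.0], [0, 0, 0]]
    - [[-0.7, 0, -1.0], [0, 0, 0]]
    - [[-0.85, 0, -0.85], [0, 0, 0]]
    - [[-0.85, 0, -0.85], [0, 0, 0]]
    - [[-1, 0, -0.7], [0, 0, 0]]
    - [[-1, 0, -0.7], [0, 0, 0]]
    - [[0, 0, 0], [0, 0, 0]]

```text
clock: 14.1
position: [551.9, 6.9, 161.8]
ee_rot: [0.033, 0.999, 0.0, 0.001]
contact_force: [0.5, 0.2, -0.8]
gripper_width: 24.5
grasp_force: 64.8
```

Request:
drive_tool:
  deltas:
    - [[-1.1, 0, -0.55], [0, 0, 0]]
    - [[-1.1, 0, -0.5], [0, 0, 0]]
    - [[-1.2, 0, -0.3], [0, 0, 0]]
    - [[-1.2, 0, -0.3], [0, 0, 0]]
    - [[-1.2, 0, -0.1], [0, 0, 0]]
    - [[-1.2, 0, -0.1], [0, 0, 0]]
    - [[0, 0, 0], [0, 0, 0]]

```text
clock: 14.8
position: [621.3, 2.3, 179.2]
ee_rot: [0.033, 0.999, 0.0, 0.0]
contact_force: [0.3, 0.1, -1.2]
gripper_width: 24.0
grasp_force: 64.8
```

```bash
python3 -c "
from h import *
plan()
s=get_image('scene')
crop(s,'m4.png',180,100,400,320,2.7)"
```

```text
p [621.3   2.3 179.2] turn [0. 0. 0.] n>=0 shift cm [0. 0. 0.] n>=0 F [ 0.3  0.1 -1.2] w 24.0 g 64.8 t 14.8 j [ 0.26  0.42 -0.08  0.   -1.08 -1.9 ]
```

View pics/m4.png

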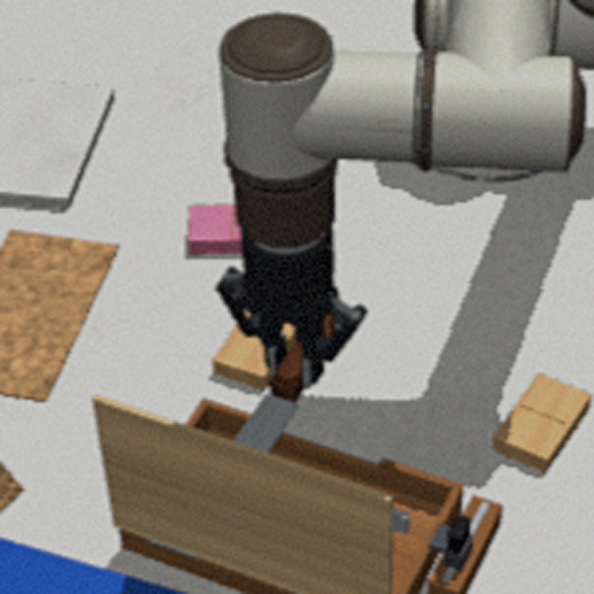

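The lid now stands about upright, with its edge at (95,400)-(392,497) and the blade tip at its inner face. I'll push it on past upright.

Request:
drive_tool:
  deltas:
    - [[-1.2, 0, 0.1], [0, 0, 0]]
    - [[-1.2, 0, 0.2], [0, 0, 0]]
    - [[-1.0, 0, 0.2], [0, 0, 0]]
    - [[-0.6, 0, 0.2], [0, 0, 0]]
    - [[0, 0, 0], [0, 0, 0]]

```text
clock: 15.35
position: [661.1, -0.3, 171.9]
ee_rot: [0.033, 0.999, 0.0, -0.0]
contact_force: [-0.8, 0.0, -1.7]
gripper_width: 24.2
grasp_force: 64.7
```

Request:
drive_tool:
  deltas:
    - [[-0.4, 0, 0], [0, 0, 0]]
    - [[-0.4, 0, 0], [0, 0, 0]]
    - [[0, 0, 0], [0, 0, 0]]

```text
clock: 15.65
position: [668.7, -0.9, 172.6]
ee_rot: [0.033, 0.999, -0.0, -0.0]
contact_force: [0.1, -0.0, -1.5]
gripper_width: 24.3
grasp_force: 64.7
```

Request:
drive_tool:
  deltas:
    - [[-0.3, 0, 0], [0, 0, 0]]
    - [[-0.3, 0, 0], [0, 0, 0]]
    - [[0, 0, 0], [0, 0, 0]]

```text
clock: 15.95
position: [669.2, -1.3, 172.0]
ee_rot: [0.033, 0.999, -0.0, -0.007]
contact_force: [-15.4, 2.5, 4.4]
gripper_width: 24.1
grasp_force: 65.4
```

```bash
python3 -c "
from h import *
plan()
s=get_image('scene')
crop(s,'m5.png',180,120,400,340,2.7)"
```

```text
p [669.2  -1.3 172. ] turn [0. 0. 0.] n>=0 shift cm [0. 0. 0.] n>=0 F [-15.4   2.5   4.4] w 24.1 g 65.4 t 15.95 j [ 0.24  0.51  0.06 -0.   -1.13 -1.87]
```

View pics/m5.png

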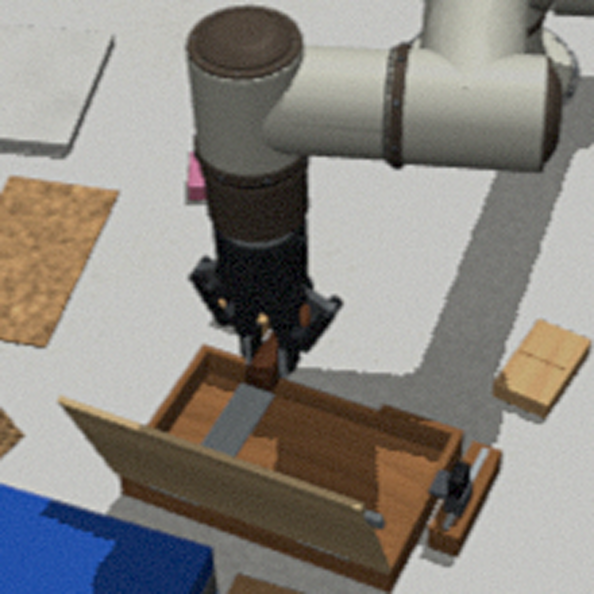

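The lid is leaning back at its stop, with a force of 15 N. I'm backing out and taking the blade back to the mat.

Request:
drive_tool:
  deltas:
    - [[1, 0, 0], [0, 0, 0]]
    - [[3, 0, 0], [0, 0, 0]]
    - [[4, 0, 0], [0, 0, 0]]
    - [[4, -2, 0], [0, 0, 0]]
    - [[3, -3.5, 0], [0, 0, 0]]
    - [[2, -3.5, 0.5], [0, 0, -5.8]]
    - [[1, -3.5, 0.5], [0, 0, -5.8]]
    - [[0, -3.5, 0.5], [0, 0, -5.8]]
    - [[0, -3.5, 0.5], [0, 0, 0]]
    - [[0, -3.5, 0.5], [0, 0, 0]]
    - [[0, -3.5, 0.5], [0, 0, 0]]
    - [[0, -3.5, 0.5], [0, 0, 0]]

```text
clock: 17.2
position: [528.9, -287.7, 138.3]
ee_rot: [-0.119, 0.993, -0.001, 0.001]
contact_force: [0.7, -0.2, -1.0]
gripper_width: 24.1
grasp_force: 64.8
```

```bash
python3 -c "
from h import *
plan([462,-357,60],down(193.9))"
```

```text
p [ 528.9 -287.7  138.3] turn [-0.1   0.14 -0.28] n>=1 shift cm [ 8.15 -5.12  7.83] n>=3 F [ 0.7 -0.2 -1. ] w 24.1 g 64.8 t 17.2 j [-0.23  0.42 -0.18  0.   -0.96 -1.1 ]
```

Request:
drive_tool:
  deltas:
    - [[2, -1.25, 1.5], [0, 0, 0]]
    - [[2, -1.25, 2], [0, 0, 0]]
    - [[2, -1.25, 2], [0, 0, 0]]
    - [[2, -1.2, 2], [0, 0, 0]]
    - [[0, 0, 2], [0, 0, 0]]
    - [[0, 0, 1.5], [0, 0, 0]]
    - [[0, 0, 0.5], [0, 0, 0]]
    - [[0, 0, 0], [0, 0, 0]]

```text
clock: 18.0
position: [462.0, -353.0, 22.6]
ee_rot: [-0.119, 0.993, -0.0, -0.0]
contact_force: [-0.4, 0.3, -0.9]
gripper_width: 24.6
grasp_force: 64.8
```

```bash
python3 -c "
from h import *
plan([462,-357,8.5],down(193.9))
s=get_image('scene')
crop(s,'m6.png',150,100,300,250,3)"
```

```text
p [ 462.  -353.    22.6] turn [-0.01 -0.   -0.27] n>=1 shift cm [ 0.1  -0.39  1.41] n>=1 F [-0.4  0.3 -0.9] w 24.6 g 64.8 t 18.0 j [-0.37  0.54 -0.34  0.   -0.69 -0.96]
```

View pics/m6.png

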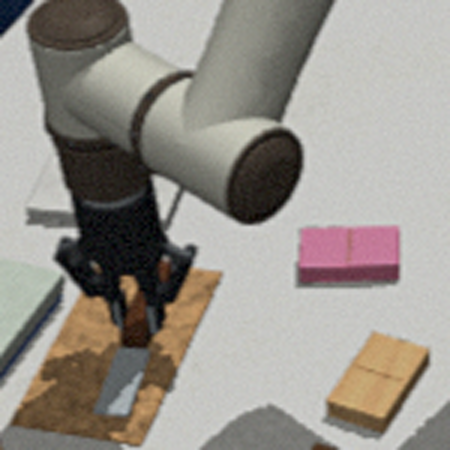

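The blade is over the mat, with its tip at (117,408) in the crop. I'll lower it and release.

Request:
drive_tool:
  deltas:
    - [[0.1, -0.4, 0.5], [0, 0, 0]]
    - [[0, 0, 0.4], [0, 0, 0]]
    - [[0, 0, 0.3], [0, 0, 0]]
    - [[0, 0, 0.15], [0, 0, 0]]
    - [[0, 0, 0], [0, 0, 0]]

```text
clock: 18.55
position: [461.6, -356.9, 9.1]
ee_rot: [-0.119, 0.993, 0.0, -0.0]
contact_force: [0.3, 0.0, -1.9]
gripper_width: 24.5
grasp_force: 64.8
```

Request:
drive_tool:
  deltas:
    - [[0, 0, 0], [0, 0, 0]]
    - [[0, 0, 0], [0, 0, 0]]
    - [[0, 0, 0], [0, 0, 0]]
    - [[0, 0, 0], [0, 0, 0]]
    - [[0, 0, -1], [0, 0, 0]]
    - [[0, 0, -3], [0, 0, 0]]
    - [[0, 0, -4], [0, 0, 0]]
    - [[0, 0, -4], [0, 0, 0]]
    - [[0, 0, -4], [0, 0, 0]]
    - [[0, 0, 0], [0, 0, 0]]
  claw: 5

```text
clock: 19.55
position: [465.1, -359.0, 177.1]
ee_rot: [-0.119, 0.993, -0.004, 0.006]
contact_force: [1.3, -0.2, -0.0]
gripper_width: 50.0
grasp_force: 0.0
```

```bash
python3 -c "
from h import *
plan()
c=get_image('top');s=get_image('scene')
m=np.hstack([c['img'][200:330,230:420],s['img'][180:310,150:410]])
cv2.imwrite('pics/m7.png',cv2.resize(m[:,:,::-1],None,fx=1.75,fy=1.75,interpolation=cv2.INTER_CUBIC))
"
```

```text
p [ 465.1 -359.   177.1] turn [0. 0. 0.] n>=0 shift cm [0. 0. 0.] n>=0 F [ 1.3 -0.2 -0. ] w 50.0 g 0.0 t 19.55 j [-0.38  0.36 -0.18  0.   -1.02 -0.95]
```

View pics/m7.png

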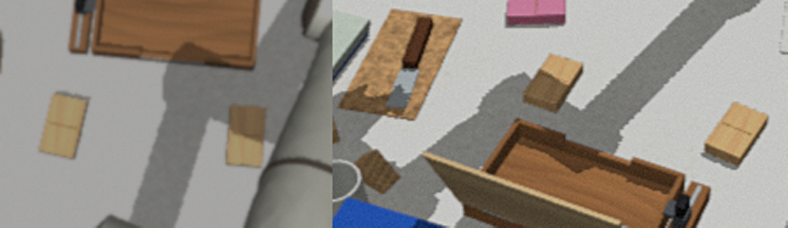

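The blade lies flat on the mat with its handle at (420,40), the lid is open, and both tiles are free. Now tile B.

```bash
python3 -c "
from h import *
plan([470,-114.5,80],down(176.5,20),'shift')"
```

```text
p [ 462.2 -357.1  171.3] turn [-3.06 20.05 16.91] n>=4 shift cm [-6.44 23.41  9.11] n>=6 F [ 0.5  0.6 -0.4] w 49.9 g 0.0 t 19.65 j [-0.38  0.36 -0.18 -0.   -1.02 -0.95]
```

Request:
drive_tool:
  deltas:
    - [[-1, 3.9, 1.5], [0, 0, 0]]
    - [[-1, 3.9, 1.5], [0, 0, 0]]
    - [[-1, 3.9, 1.5], [0, 0, 0]]
    - [[-1, 3.9, 1.5], [0, 0, 0]]
    - [[-1.2, 3.9, 1.5], [0, 0, 0]]
    - [[-1.2, 3.9, 1.5], [0, 0, 0]]
    - [[0, 0, 0], [-0.75, 5, 4.25]]
    - [[0, 0, 0], [-0.75, 5, 4.25]]
    - [[0, 0, 0], [-0.75, 5, 4.25]]
    - [[0, 0, 0], [-0.75, 5, 4.2]]
    - [[0, 0, 0], [0, 0, 0]]
  claw: 8

```text
clock: 20.75
position: [469.6, -114.6, 77.2]
ee_rot: [0.031, 0.984, 0.005, -0.177]
contact_force: [-0.4, -0.2, -0.3]
gripper_width: 79.8
grasp_force: 0.0
```

```bash
python3 -c "
from h import *
plan([469.5,-114.4,1],down(176.5,20))
c=get_image('top');s=get_image('scene')
m=np.hstack([c['img'][180:340,230:420],s['img'][150:310,200:400]])
cv2.imwrite('pics/t1.png',cv2.resize(m[:,:,::-1],None,fx=2,fy=2,interpolation=cv2.INTER_CUBIC))"
```

```text
p [ 469.6 -114.6   77.2] turn [-0.01 -0.36 -0.06] n>=1 shift cm [-2.59  0.01  7.16] n>=2 F [-0.4 -0.2 -0.3] w 79.8 g 0.0 t 20.75 j [ 0.07  0.49 -0.28 -0.05 -1.15 -1.67]
```

Request:
drive_tool:
  deltas:
    - [[-0.7, 0, 2], [0, 0, 0]]
    - [[-0.7, 0, 2], [0, 0, 0]]
    - [[-0.5, 0, 1.3], [0, 0, 0]]
    - [[-0.4, 0, 1.0], [0, 0, 0]]
    - [[-0.2, 0, 0.5], [0, 0, 0]]
    - [[0, 0, 0], [0, 0, 0]]

```text
clock: 21.45
position: [468.6, -114.6, 6.5]
ee_rot: [0.03, 0.984, 0.005, -0.175]
contact_force: [0.6, 0.4, 0.5]
gripper_width: 80.2
grasp_force: 0.0
```

Request:
drive_tool:
  deltas:
    - [[0, 0, 0], [0, 0, 0]]
    - [[0, 0, 0], [0, 0, 0]]
    - [[0, 0, 0], [0, 0, 0]]
    - [[0, 0, 0], [0, 0, 0]]
    - [[0, 0, 0], [0, 0, 0]]
  claw: 4.5

```text
clock: 21.95
position: [470.2, -114.6, 7.9]
ee_rot: [0.03, 0.984, 0.005, -0.174]
contact_force: [1.0, 0.0, 6.2]
gripper_width: 58.3
grasp_force: 64.9
```

Request:
drive_tool:
  deltas:
    - [[0.35, 0, -0.95], [0, 0, 0]]
    - [[1, 0, -2.8], [0, 0, 0]]
    - [[1.4, 0, -3.8], [0, 0, 0]]
    - [[1.4, 0, -3.8], [0, 0, 0]]
    - [[1.4, 0, -3.8], [0, 0, 0]]
    - [[0, 0, 0], [0, -6.7, 0]]
    - [[0, 0, 0], [0, -6.6, 0]]
    - [[0, 0, 0], [0, -6.7, 0]]
    - [[0, 0, -2], [0, 0, -8.2]]
    - [[0, 0, -2], [0, 0, -8.2]]
    - [[0, 0, 0], [0, 0, -8.2]]
    - [[0, 0, 0], [0, 0, -8.2]]

```text
clock: 23.15
position: [468.4, -114.4, 208.9]
ee_rot: [-0.255, 0.967, 0.001, -0.001]
contact_force: [1.0, 0.3, -1.5]
gripper_width: 58.3
grasp_force: 64.6
```

Request:
drive_tool:
  deltas:
    - [[0, 0, 0], [0, 0, -8.2]]
    - [[0, 0, 0], [0, 0, -8.2]]
    - [[0, 0, 0], [0, 0, -8.2]]
    - [[0, 0, 0], [0, 0, -8.2]]
    - [[0, 0, 0], [0, 0, -8.2]]
    - [[0, 0, 0], [0, 0, -8.2]]
    - [[0, 0, 0], [0, 0, -8.1]]
    - [[0, 0, 0], [0, 0, 0]]

```text
clock: 23.95
position: [468.2, -114.5, 208.0]
ee_rot: [-0.685, 0.728, 0.002, -0.001]
contact_force: [1.1, 0.2, -1.3]
gripper_width: 58.3
grasp_force: 64.6
```

```bash
python3 -c "
from h import *
plan([470,-115,200],down(266.6,-70))"
```

```text
p [ 468.2 -114.5  208. ] turn [  0.16 -69.98  -0.19] n>=9 shift cm [ 0.77 -0.18  0.23] n>=1 F [ 1.1  0.2 -1.3] w 58.3 g 64.6 t 23.95 j [ 0.1   0.16 -0.36 -0.   -1.05 -0.16]
```

Request:
drive_tool:
  deltas:
    - [[0, 0, 0], [0, -7.8, 0]]
    - [[0, 0, 0], [0, -7.8, 0]]
    - [[0, 0, 0], [0, -7.8, 0]]
    - [[0, 0, 0], [0, -7.8, 0]]
    - [[0, 0, 0], [0, -7.8, 0]]
    - [[0, 0, 0], [0, -7.8, 0]]
    - [[0, 0, 0], [0, -7.8, 0]]
    - [[0, 0, 0], [0, -7.8, 0]]
    - [[0, 0, 0], [0, -7.6, 0]]
    - [[0, 0, 0], [0, 0, 0]]

```text
clock: 24.95
position: [468.2, -115.9, 204.4]
ee_rot: [-0.556, 0.599, 0.398, 0.416]
contact_force: [-0.9, 0.3, -1.1]
gripper_width: 58.4
grasp_force: 64.7
```

```bash
cat > pl.py <<'E'
from h import *
import sys
# tile centre in the TCP frame at the pick, then TCP for a standing tile with bottom at (x,y,z)
def place(tcp_pick,Rpick,tile_c,tyaw,goal_bottom,Rgoal):
    rel=Rpick.inv().apply(np.array(tile_c)-tcp_pick)
    relend=Rpick.inv().apply(np.array(tile_c)-tcp_pick-50*np.array([np.cos(np.radians(tyaw)),np.sin(np.radians(tyaw)),0]))
    return np.array(goal_bottom)-Rgoal.apply(relend)
Cc=np.array([654.5,4.5]); a=np.radians(-3.4); ex=np.array([np.cos(a),np.sin(a)]); ey=np.array([-np.sin(a),np.cos(a)])
E
python3 -c "
from pl import *
b=Cc+45*ey-5*ex
t=place([469.5,-114.5,7],down(176.5,20),[446.5,-113,11],-3.5,[b[0],b[1],8],down(266.6,-70))
print(t); plan(t+[0,0,60],down(266.6,-70))
c=get_image('top');s=get_image('scene')
m=np.hstack([c['img'][180:340,230:420],s['img'][100:260,200:400]])
cv2.imwrite('pics/t2.png',cv2.resize(m[:,:,::-1],None,fx=2,fy=2,interpolation=cv2.INTER_CUBIC))"
```

```text
[652.50773511  53.70476286  81.04867317]
p [ 468.2 -115.9  204.4] turn [-0.03  0.26 -0.84] n>=1 shift cm [ -0.21 -17.39  19.1 ] n>=6 F [-0.9  0.3 -1.1] w 58.4 g 64.7 t 24.95 j [-0.57  0.56  0.02 -1.   -1.79  0.69]
```

View pics/t2.png

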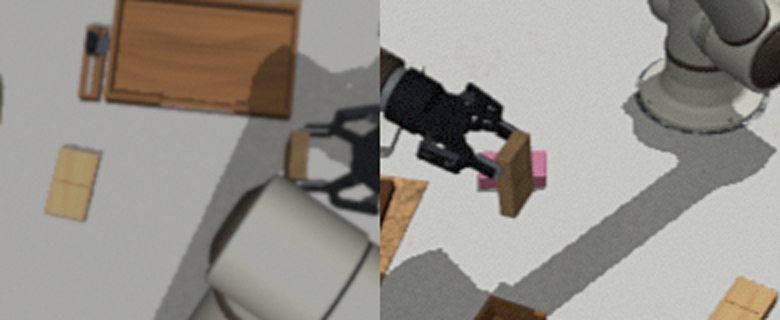

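The picture shows tile B held vertically, at scene crop (515,175), and the sideways wrist pose works. I'll carry it over the case.

Request:
drive_tool:
  deltas:
    - [[0, -2.5, 1], [0, 0, -0.8]]
    - [[0, -2.5, 2.5], [0, 0, 0]]
    - [[0, -2.5, 2.7], [0, 0, 0]]
    - [[0, -2.5, 2.7], [0, 0, 0]]
    - [[0, -2.5, 2.7], [0, 0, 0]]
    - [[0, -2.5, 2.7], [0, 0, 0]]
    - [[0, -2.4, 2.7], [0, 0, 0]]
    - [[0, 0, 2], [0, 0, 0]]
    - [[0, 0, 0], [0, 0, 0]]

```text
clock: 25.95
position: [652.5, 58.1, 145.6]
ee_rot: [-0.567, 0.592, 0.392, 0.418]
contact_force: [-0.7, -0.2, -1.3]
gripper_width: 57.8
grasp_force: 64.6
```

```bash
python3 -c "
from pl import *
plan([652.5,53.7,84],down(266.6,-70))"
```

```text
p [652.5  58.1 145.6] turn [ 0.31 -0.06  0.76] n>=1 shift cm [ 5.94 -0.03  1.69] n>=2 F [-0.7 -0.2 -1.3] w 57.8 g 64.6 t 25.95 j [-0.24  0.73  0.22 -1.18 -1.56  0.55]
```

Request:
drive_tool:
  deltas:
    - [[1.5, 0, 0.4], [0, 0, 0.6]]
    - [[1.5, 0, 0.4], [0, 0, 0]]
    - [[1.5, 0, 0.4], [0, 0, 0]]
    - [[1, 0, 0.3], [0, 0, 0]]
    - [[0.2, 0, 0.1], [0, 0, 0]]
    - [[0, 0, 0], [0, 0, 0]]

```text
clock: 26.55
position: [653.2, 49.1, 84.8]
ee_rot: [-0.562, 0.596, 0.393, 0.417]
contact_force: [0.5, -0.5, -0.8]
gripper_width: 58.2
grasp_force: 64.7
```

Request:
drive_tool:
  deltas:
    - [[0.15, 0, 0.05], [0, 0, 0]]
    - [[0, 0, 0], [0, 0, 0]]

```text
clock: 26.75
position: [653.5, 49.4, 84.4]
ee_rot: [-0.562, 0.596, 0.393, 0.418]
contact_force: [-0.3, 0.1, -2.2]
gripper_width: 58.5
grasp_force: 64.7
```

```bash
python3 -c "
from pl import *
plan([652.5,53.7,81],down(266.6,-70))"
```

```text
p [653.5  49.4  84.4] turn [ 0.01 -0.03  0.1 ] n>=1 shift cm [0.17 0.13 0.51] n>=1 F [-0.3  0.1 -2.2] w 58.5 g 64.7 t 26.75 j [-0.25  0.82  0.21 -1.17 -1.53  0.63]
```

Request:
drive_tool:
  deltas:
    - [[0.1, 0, 0.03], [0, 0, 0]]
    - [[0.1, 0, 0.03], [0, 0, 0]]
    - [[0, 0, 0], [0, 0, 0]]

```text
clock: 27.05
position: [653.5, 49.5, 84.2]
ee_rot: [-0.563, 0.595, 0.394, 0.418]
contact_force: [0.0, -0.6, 6.2]
gripper_width: 58.6
grasp_force: 65.1
```

Request:
drive_tool:
  deltas:
    - [[0.1, 0, 0.03], [0, 0, 0]]
    - [[0.1, 0, 0.03], [0, 0, 0]]
    - [[0, 0, 0], [0, 0, 0]]

```text
clock: 27.35
position: [653.5, 49.6, 84.2]
ee_rot: [-0.563, 0.593, 0.394, 0.419]
contact_force: [-1.6, -1.6, 11.5]
gripper_width: 58.1
grasp_force: 65.4
```

Request:
drive_tool:
  deltas:
    - [[0.1, 0, 0.03], [0, 0, 0]]
    - [[0, 0, 0], [0, 0, 0]]

```text
clock: 27.55
position: [653.5, 49.6, 84.2]
ee_rot: [-0.563, 0.593, 0.394, 0.42]
contact_force: [-1.1, -2.6, 14.2]
gripper_width: 58.4
grasp_force: 65.5
```

Request:
drive_tool:
  deltas:
    - [[-0.2, 0, -0.07], [0, 0, 0]]
    - [[-0.1, 0, -0.03], [0, 0, 0]]
    - [[0, 0, 0], [0, 0, 0]]

```text
clock: 27.85
position: [653.5, 49.6, 84.2]
ee_rot: [-0.563, 0.595, 0.393, 0.418]
contact_force: [-0.8, -0.6, 6.8]
gripper_width: 58.2
grasp_force: 65.1
```

Request:
drive_tool:
  deltas:
    - [[0, 0, 0], [0, 0, 0]]
    - [[0, 0, 0], [0, 0, 0]]
    - [[0, 0, 0], [0, 0, 0]]
    - [[0, 0, 0], [0, 0, 0]]
  claw: 7.4

```text
clock: 28.25
position: [653.1, 49.4, 81.5]
ee_rot: [-0.562, 0.596, 0.394, 0.417]
contact_force: [-0.7, -0.7, 0.2]
gripper_width: 74.0
grasp_force: 0.0
```

Request:
drive_tool:
  deltas:
    - [[0, 0, -0.5], [0, 0, 0]]
    - [[0, 0, -1.5], [0, 0, 0]]
    - [[0, 0, -3], [0, 0, 0]]
    - [[0, 0, -4], [0, 0, 0]]
    - [[0, 0, -4], [0, 0, 0]]
    - [[0, 0, 0], [0, 0, 0]]

```text
clock: 28.85
position: [646.6, -79.4, 128.3]
ee_rot: [-0.563, 0.597, 0.389, 0.418]
contact_force: [-0.1, 0.2, 0.5]
gripper_width: 74.2
grasp_force: 0.0
```

```bash
python3 -c "
from h import *
plan([560,-150,240],down(167.5,20))
c=get_image('top');s=get_image('scene')
m=np.hstack([c['img'][160:310,235:500],s['img'][140:340,200:400][25:175]])
cv2.imwrite('pics/t3.png',cv2.resize(m[:,:,::-1],None,fx=1.7,fy=1.7,interpolation=cv2.INTER_CUBIC))"
```

```text
p [646.6 -79.4 128.3] turn [44.82 64.92 97.33] n>=15 shift cm [10.33 -8.77 -8.12] n>=4 F [-0.1  0.2  0.5] w 74.2 g 0.0 t 28.85 j [-0.42  0.81  0.34 -1.09 -1.7   0.57]
```

View pics/t3.png

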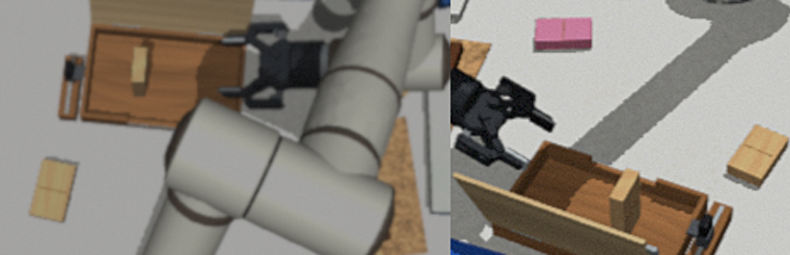

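Tile B stands free in the case, at top crop (140,70) and scene crop (625,200). Now I measure tile A by mask.

```bash
python3 -c "
from h import *
for n,(x0,y0,x1,y1) in (('top',(245,245,290,300)),('scene',(355,230,405,280))):
    c=get_image(n); h=cv2.cvtColor(c['img'],cv2.COLOR_RGB2HSV)[y0:y1,x0:x1]
    m=((h[...,1]>70)&(h[...,2]>(90 if n=='top' else 150))).astype(np.uint8)
    ct=max(cv2.findContours(m,0,1)[0],key=cv2.contourArea).reshape(-1,2)+[x0,y0]
    p=onplane(c,ct,22)[:,:2].astype(np.float32); print(n,cv2.minAreaRect(p))
"
```

```text
top ((452.7080383300781, 189.04556274414062), (58.62257766723633, 98.7483139038086), 78.96723175048828)
scene ((454.78387451171875, 192.61375427246094), (58.7567253112793, 98.53495788574219), 78.73238372802734)
```

Request:
drive_tool:
  deltas:
    - [[-1, 1.5, -3], [0, 0, 0]]
    - [[-2, 3, -3], [0, 0, 0]]
    - [[-2, 3.5, -1], [0, 0, 0]]
    - [[-2, 3.5, 0], [0, 0, 0]]
    - [[-1, 3.5, 0], [0, 0, 0]]
    - [[0, 3, 0], [0, 7.8, 0]]
    - [[0, 0, 0], [0, 7.8, 0]]
    - [[0, 0, 0], [0, 7.8, 0]]
    - [[0, 0, 0], [0, 7.8, 0]]
    - [[0, 0, 0], [0, 7.8, 0]]
    - [[0, 0, 0], [0, 7.8, 0]]
    - [[0, 0, 0], [0, 7.8, 0]]
  claw: 8

```text
clock: 30.25
position: [464.4, -99.6, 226.4]
ee_rot: [-0.681, 0.721, 0.089, 0.097]
contact_force: [-0.9, -0.5, -0.7]
gripper_width: 79.8
grasp_force: 0.0
```

Request:
drive_tool:
  deltas:
    - [[0, 0, 0], [0, 7.8, 0]]
    - [[0, 0, 0], [0, 7.6, 0]]
    - [[0, 0, 0], [0, 0, 8.3]]
    - [[0, 0, 0], [0, 0, 8.3]]
    - [[0, 0, 0], [0, 0, 8.3]]
    - [[0, 0, 0], [0, 0, 8.3]]
    - [[0, 0, 0], [0, 0, 8.3]]
    - [[0, 0, 0], [0, 0, 8.3]]
    - [[0, 0, 0], [0, 0, 8.3]]
    - [[0, 0, 0], [0, 0, 8.3]]
    - [[0, 0, 0], [0, 0, 8.3]]
    - [[0, 0, 0], [0, 0, 8.3]]

```text
clock: 31.45
position: [463.5, -99.5, 225.1]
ee_rot: [-0.03, 1.0, 0.0, -0.0]
contact_force: [-0.3, 0.7, -0.0]
gripper_width: 80.0
grasp_force: 0.0
```

```bash
python3 -c "
from h import *
plan([474,184,120],down(167.5))
"
```

```text
p [463.5 -99.5 225.1] turn [ 1.00e-02 -4.00e-02  1.59e+01] n>=2 shift cm [ 5.11 27.9  10.51] n>=7 F [-0.3  0.7 -0. ] w 80.0 g 0.0 t 31.45 j [ 0.13  0.13 -0.36 -0.   -1.08 -1.64]
```

Request:
drive_tool:
  deltas:
    - [[0, 0, 0], [0, 0, 7.3]]
    - [[0, 0, 0], [0, 0, 7.3]]
    - [[0.6, 4, 1.7], [0, 0, 0]]
    - [[0.6, 4, 1.8], [0, 0, 0]]
    - [[0.6, 4.1, 1.8], [0, 0, 0]]
    - [[0.6, 4.1, 1.8], [0, 0, 0]]
    - [[0.6, 4.1, 1.8], [0, 0, 0]]
    - [[0.6, 4, 1.8], [0, 0, 0]]
    - [[0.7, 4, 1.8], [0, 6.7, 0]]
    - [[0, 0, 0], [0, 6.7, 0]]
    - [[0, 0, 0], [0, 6.7, 0]]
    - [[0, 0, 0], [0, 0, 0]]

```text
clock: 32.65
position: [477.1, 186.4, 98.6]
ee_rot: [0.094, 0.98, 0.016, -0.175]
contact_force: [-0.6, 0.2, -1.0]
gripper_width: 80.0
grasp_force: 0.0
```

```bash
python3 -c "
from h import *
plan([476.3,186.3,6.5],down(168.8,20))
"
```

```text
p [477.1 186.4  98.6] turn [-0.12 -0.21  0.18] n>=1 shift cm [-3.08 -0.03  8.68] n>=2 F [-0.6  0.2 -1. ] w 80.0 g 0.0 t 32.65 j [ 0.54  0.49 -0.15 -0.25 -1.21 -2.18]
```

Request:
drive_tool:
  deltas:
    - [[-0.8, 0, 2.2], [0, 0, 0]]
    - [[-0.8, 0, 2.2], [0, 0, 0]]
    - [[-0.7, 0, 2], [0, 0, 0]]
    - [[-0.5, 0, 1.5], [0, 0, 0]]
    - [[-0.3, 0, 0.8], [0, 0, 0]]
    - [[0, 0, 0], [0, 0, 0]]
    - [[0, 0, 0], [0, 0, 0]]

```text
clock: 33.35
position: [475.0, 186.0, 8.8]
ee_rot: [0.094, 0.98, 0.017, -0.173]
contact_force: [0.8, -0.0, 0.3]
gripper_width: 79.8
grasp_force: 0.0
```

Request:
drive_tool:
  deltas:
    - [[0, 0, 0], [0, 0, 0]]
    - [[0, 0, 0], [0, 0, 0]]
    - [[0, 0, 0], [0, 0, 0]]
    - [[0, 0, 0], [0, 0, 0]]
    - [[0, 0, 0], [0, 0, 0]]
  claw: 4.5

```text
clock: 33.85
position: [476.2, 186.2, 9.6]
ee_rot: [0.094, 0.98, 0.017, -0.172]
contact_force: [0.7, 0.7, 7.2]
gripper_width: 58.0
grasp_force: 64.6
```

Request:
drive_tool:
  deltas:
    - [[0.35, 0, -0.95], [0, 0, 0]]
    - [[1, 0, -2.8], [0, 0, 0]]
    - [[1.4, 0, -3.8], [0, 0, 0]]
    - [[1.4, 0, -3.8], [0, 0, 0]]
    - [[1.4, 0, -3.8], [0, 0, 0]]
    - [[0, 0, 0], [0, -6.7, 0]]
    - [[0, 0, 0], [0, -6.6, 0]]
    - [[0, 0, -2], [0, -6.7, 0]]
    - [[0, -4, -2], [0, 0, 0]]
    - [[0, -4, 0], [0, 0, 0]]
    - [[0, -4, 0], [0, 0, 0]]
    - [[0, -4, 0], [0, 0, 0]]

```text
clock: 35.05
position: [445.6, 26.9, 209.8]
ee_rot: [0.095, 0.995, 0.0, -0.0]
contact_force: [1.5, 0.3, -0.1]
gripper_width: 58.4
grasp_force: 64.5
```

Request:
drive_tool:
  deltas:
    - [[0, -4, 0], [0, 0, 0]]
    - [[0, -4, 0], [0, 0, -8]]
    - [[0, 0, 0], [0, 0, -8.2]]
    - [[0, 0, 0], [0, 0, -8.2]]
    - [[0, 0, 0], [0, 0, -8.2]]
    - [[0, 0, 0], [0, 0, -8.2]]
    - [[0, 0, 0], [0, 0, -8.2]]
    - [[0, 0, 0], [0, 0, -8.2]]
    - [[0, 0, 0], [0, 0, -8.2]]
    - [[0, 0, 0], [0, 0, -8.2]]
    - [[0, 0, 0], [0, 0, -8.2]]
    - [[0, 0, 0], [0, 0, -8.2]]

```text
clock: 36.25
position: [431.1, -49.4, 209.4]
ee_rot: [-0.637, 0.771, 0.001, -0.0]
contact_force: [-0.2, 0.5, -0.6]
gripper_width: 58.2
grasp_force: 64.5
```

```bash
python3 -c "
from pl import *
plan([470,-115,200],down(266.6,0))"
```

```text
p [431.1 -49.4 209.4] turn [ 0.09  0.02 -7.47] n>=1 shift cm [ 6.32 -4.27  0.94] n>=2 F [-0.2  0.5 -0.6] w 58.2 g 64.5 t 36.25 j [ 0.26  0.07 -0.46 -0.   -1.03 -0.45]
```

Request:
drive_tool:
  deltas:
    - [[0, 0, 0], [0, 0, -7.5]]
    - [[3, -2, 0], [0, -7.8, 0]]
    - [[3, -2, 0], [0, -7.8, 0]]
    - [[0, 0, 0], [0, -7.8, 0]]
    - [[0, 0, 0], [0, -7.8, 0]]
    - [[0, 0, 0], [0, -7.8, 0]]
    - [[0, 0, 0], [0, -7.8, 0]]
    - [[0, 0, 0], [0, -7.8, 0]]
    - [[0, 0, 0], [0, -7.8, 0]]
    - [[0, 0, 0], [0, -7.6, 0]]
    - [[0, 0, 0], [0, 0, 0]]

```text
clock: 37.35
position: [464.2, -108.5, 202.1]
ee_rot: [-0.559, 0.604, 0.391, 0.412]
contact_force: [-0.4, 1.0, -1.4]
gripper_width: 57.7
grasp_force: 64.6
```

```bash
python3 -c "
from pl import *
b=Cc-45*ey-5*ex
t=place([476.2,186.2,8.5],down(168.8,20),[453.7,190.8,11],-11.2,[b[0],b[1],8],down(266.6,-70))
print(t); plan(t+[0,0,65],down(266.6,-70))"
```

```text
[647.13015064 -37.63708949  80.96496901]
p [ 464.2 -108.5  202.1] turn [-0.26 -0.81 -0.87] n>=1 shift cm [  2.48 -17.84   9.59] n>=5 F [-0.4  1.  -1.4] w 57.7 g 64.6 t 37.35 j [-0.56  0.55 -0.   -0.99 -1.77  0.69]
```

Request:
drive_tool:
  deltas:
    - [[0, -3, 1.2], [0, -0.8, 0]]
    - [[0, -3, 1.7], [0, 0, 0]]
    - [[0.2, -3, 1.7], [0, 0, 0]]
    - [[0.5, -3, 1.7], [0, 0, 0]]
    - [[0.8, -3, 1.7], [0, 0, 0]]
    - [[1, -2.8, 1.6], [0, 0, 0]]
    - [[0, 0, 0], [0, 0, 0]]
    - [[0, 0, 0], [0, 0, 0]]

```text
clock: 38.15
position: [647.6, -36.3, 148.4]
ee_rot: [-0.562, 0.599, 0.392, 0.415]
contact_force: [0.8, -0.2, -1.0]
gripper_width: 57.9
grasp_force: 64.6
```

```bash
python3 -c "
from pl import *
plan([647,-37.6,86],down(266.6,-70))"
```

```text
p [647.6 -36.3 148.4] turn [-0.06 -0.4  -0.27] n>=1 shift cm [5.91 0.05 2.01] n>=2 F [ 0.8 -0.2 -1. ] w 57.9 g 64.6 t 38.15 j [-0.36  0.76  0.29 -1.12 -1.66  0.54]
```

Request:
drive_tool:
  deltas:
    - [[1.5, 0, 0.5], [0, -0.4, 0]]
    - [[1.5, 0, 0.5], [0, 0, 0]]
    - [[1.5, 0, 0.5], [0, 0, 0]]
    - [[1, 0, 0.35], [0, 0, 0]]
    - [[0.3, 0, 0.1], [0, 0, 0]]
    - [[0, 0, 0], [0, 0, 0]]

```text
clock: 38.75
position: [647.1, -39.0, 85.6]
ee_rot: [-0.558, 0.598, 0.395, 0.418]
contact_force: [-0.7, -0.5, -1.8]
gripper_width: 58.2
grasp_force: 64.6
```

Request:
drive_tool:
  deltas:
    - [[0.15, 0, 0.05], [0, 0, 0]]
    - [[0.1, 0, 0.03], [0, 0, 0]]
    - [[0, 0, 0], [0, 0, 0]]

```text
clock: 39.05
position: [647.6, -39.1, 84.5]
ee_rot: [-0.559, 0.598, 0.394, 0.418]
contact_force: [0.1, -0.9, -0.8]
gripper_width: 58.2
grasp_force: 64.6
```

Request:
drive_tool:
  deltas:
    - [[0.1, 0, 0.03], [0, 0, 0]]
    - [[0.1, 0, 0.03], [0, 0, 0]]
    - [[0, 0, 0], [0, 0, 0]]

```text
clock: 39.35
position: [647.5, -39.1, 82.6]
ee_rot: [-0.559, 0.598, 0.394, 0.418]
contact_force: [0.4, -1.3, 1.4]
gripper_width: 58.4
grasp_force: 64.8
```

```bash
python3 -c "
from pl import *
plan([647,-37.6,80],down(266.6,-70))"
```

```text
p [647.5 -39.1  82.6] turn [-0.19  0.17 -0.28] n>=1 shift cm [0.2  0.06 0.23] n>=1 F [ 0.4 -1.3  1.4] w 58.4 g 64.8 t 39.35 j [-0.37  0.85  0.28 -1.12 -1.63  0.63]
```

Contact with the floor is beginning. I'll press lightly, release and back straight out.

Request:
drive_tool:
  deltas:
    - [[0.1, 0, 0.03], [0, 0, 0]]
    - [[0, 0, 0], [0, 0, 0]]

```text
clock: 39.55
position: [647.4, -39.1, 82.5]
ee_rot: [-0.559, 0.597, 0.394, 0.419]
contact_force: [-1.9, -0.7, 5.1]
gripper_width: 58.2
grasp_force: 64.9
```

Request:
drive_tool:
  deltas:
    - [[0, 0, 0], [0, 0, 0]]
    - [[0, 0, 0], [0, 0, 0]]
    - [[0, 0, 0], [0, 0, 0]]
    - [[0, 0, 0], [0, 0, 0]]
  claw: 7.4

```text
clock: 39.95
position: [647.3, -39.1, 80.5]
ee_rot: [-0.559, 0.598, 0.394, 0.418]
contact_force: [0.1, -0.6, -0.3]
gripper_width: 73.8
grasp_force: 0.0
```

Request:
drive_tool:
  deltas:
    - [[0, 0, -0.5], [0, 0, 0]]
    - [[0, 0, -1.5], [0, 0, 0]]
    - [[0, 0, -3], [0, 0, 0]]
    - [[0, 0, -4], [0, 0, 0]]
    - [[-3, 0, -1], [0, 0, 0]]
    - [[-4, 3, 0], [0, 0, 0]]
    - [[-2, 4, 0], [0, 0, 0]]
    - [[0, 4, 0], [0, 0, 0]]
    - [[0, 4, 0], [0, 0, 0]]
    - [[0, 4, 0], [0, 0, 0]]
    - [[0, 0, 0], [0, 0, 0]]

```text
clock: 41.05
position: [450.3, -90.8, 201.4]
ee_rot: [-0.558, 0.599, 0.395, 0.418]
contact_force: [1.1, 0.2, 0.0]
gripper_width: 74.1
grasp_force: 0.0
```

```bash
python3 -c "
from h import *
plan()
c=get_image('top');s=get_image('scene')
m=np.hstack([c['img'][110:350,160:500],s['img'][130:370,130:430]])
cv2.imwrite('pics/fin.png',cv2.resize(m[:,:,::-1],None,fx=1.25,fy=1.25,interpolation=cv2.INTER_CUBIC))"
```

```text
p [450.3 -90.8 201.4] turn [0. 0. 0.] n>=0 shift cm [0. 0. 0.] n>=0 F [1.1 0.2 0. ] w 74.1 g 0.0 t 41.05 j [-0.56  0.53 -0.06 -1.   -1.76  0.72]
```

View pics/fin.png

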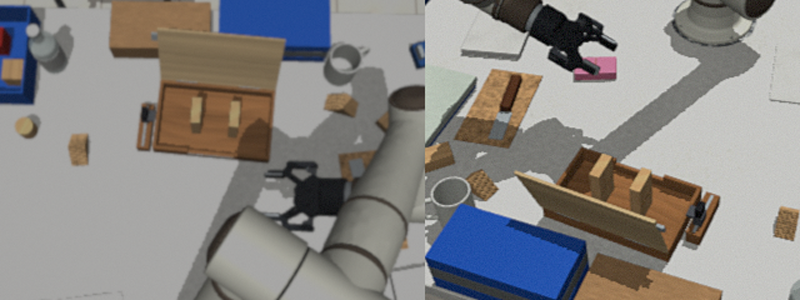

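Both tiles stand in the case, at scene crop (601,178) and (640,190). The lid leans back, the lock is at its end, the blade is on its mat, and nothing else has moved.

```bash
python3 -c "
from h import *
print(arm.job_done())"
```

```text
the job is handed in; nothing more can be done
None
```

I handed the job in at about 41 s: lock slid to its end stop, lid pried up with the blade and left leaning back at its stop, blade flat on its cork mat, and the only two wooden tiles I found on the table standing free in the case.

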